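# Refit the seal ring and keyed rotor of a bench mill and hold it home

### The job

Put the bench mill's drive back together: slide the white seal ring down over the upright steel hub until it lies flat on the dark sprung seat, and let go of it. Then lift the rotor out of its blue stand, push its keyed shaft into the hub, turning it until the key slips into the keyway, and keep pushing until the rotor disc is fully home on the hub's rim, against the spring. Finish still holding the rotor pressed down, because a colleague will then tighten the grub screw, and leave the amber bottle, the cream jar and the mill's steel hood standing where they are.

Things in the scene. Friction and masses are not known exactly. Their poses are not given: they have to be found in the camera images.
- ring_center (a point): The loose white seal ring, 60 mm outside diameter, 43 mm bore, 14 mm high, 50 g, lying flat on the bench at the start. This point is its centre, half-way up; z is its axis. It slides over the hub with about 1.7 mm clearance all round; seated on the sprung seat, its centre is 2 mm below the hub's rim and its top 5 mm above the rim.
- hub_top (a point): Centre of the rim (top face) of the mill's upright steel hub, 195 mm above the bench; z up along its axis, x towards its keyway (red dot behind it). Hub 39 mm in diameter; plain bore 22 mm, 48 mm deep; keyway 10 mm wide, open at the rim, reaching 15.5 mm from the axis, full depth. The hub stands at any angle within 45 degrees; its braked drive lets it turn only at about 0.5 N m.
- mill: The fixed mill: white casing 200 x 200 mm, 145 mm high, with a round drip pan on top (176 mm across, rim 10 mm high) and four studs 18 mm high near the corners. Origin at the centre of its underside, x and y along its sides. The hub rises 50 mm from the middle of the pan.
- seal_seat (a joint): How far the dark sprung seal seat (60 mm across, around the hub, top 9 mm below the rim at rest) is pushed down, m: 0 at rest, 0.005 when the ring on it is pressed level with the hub's rim. It takes 9 N to start it and 14 N at 5 mm; the rotor's weight (about 5 N) does not move it, and it springs back when let go.
- rotor_grip (a point): The loose steel rotor, about 0.5 kg. This is the middle of its grip block: 28 mm across its flats (along y), 34 mm along x, 40 mm high, on a toothed disc 62 mm across and 8 mm thick whose top is 20 mm below this point. z is up along the shaft axis, x points to the side of the key, marked by a red line on the disc. At the start it stands upright in the stand, turned up to 40 degrees.
- rotor_seat (a point): Centre of the underside (shoulder) of the rotor's disc, 28 mm below rotor_grip, same axes. Below it: shaft 20 mm thick, 44 mm long, tip tapered; brass key 7 mm wide, reaching 14 mm from the axis on the x side, from the shoulder 18 mm down. The plain end enters the bore first, then the key rests on the rim until in line with the keyway (to about 0.15 rad). Home: shoulder on the rim.
- stand: Fixed blue plastic stand, 85 x 85 mm, 55 mm high, with a 31 mm hole, 50 mm deep, in which the rotor's shaft hangs, the disc resting on the stand's top. Origin at the centre of its underside.
- amber_bottle: Bystander: amber glass bottle with black cap, 56 mm across, 120 mm high; origin at the centre of its underside.
- cream_jar: Bystander: low white jar, 68 mm across, 55 mm high; origin at the centre of its underside.
- mill_hood: Bystander: the mill's removed steel hood with its funnel, 124 mm across (158 mm over its two lugs), 112 mm high; origin at the centre of its underside.
There are look-alikes about, which are no part of the job. What is shaped like the part that bears rotor_grip but green or pink is not meant.

How it is judged:
On the way, in this order (a step that is already met when the one before it is completed fails the run):
1. the seal ring is over the hub, flat on the sprung seat, and released (horizontal distance between ring_center and hub_top below 0.004 m and angle between ring_center's own z axis and vertical below 0.06 rad and z of ring_center in the frame of hub_top between -0.005 and 0 m and contact force between ring and the fingers below 0.3 N), for 0.2 s.
2. the rotor's key has slipped into the keyway (horizontal distance between rotor_seat and hub_top below 0.003 m and angle between the x axis of rotor_seat and the x axis of hub_top, either way round below 0.3 rad and angle between rotor_seat's own z axis and vertical below 0.06 rad and z of rotor_seat in the frame of hub_top below 0.013 m), for 0.1 s.
At the end, for the whole second after the job is handed in: Ring around the hub (within 4 mm, level), rotor keyed in the hub (axis within 3 mm, shoulder within 2 mm of the rim), seal seat pressed down over 3 mm, rotor at rest and still held by the fingers (over 2 N), through the last second; bystanders in place (horizontal distance between ring_center and hub_top below 0.004 m and angle between each of ring_center, rotor_seat's own z axis and vertical below 0.06 rad and horizontal distance between rotor_seat and hub_top below 0.003 m and angle between the x axis of rotor_seat and the x axis of hub_top, either way round below 0.3 rad and z of ring_center in the frame of hub_top below -0.004 m and z of rotor_seat in the frame of hub_top below 0.002 m and value of joint seal_seat above 0.003 m and contact force between rotor and the fingers above 2 N and linear speed of rotor below 0.02 m/s); the arm keeps its last pose, push and grip.
It fails at once if the amber bottle is shifted by more than 20 mm or tipped (distance of amber_bottle from where it was at the start of the episode above 0.02 m or angle between amber_bottle's own z axis and vertical above 0.35 rad).
It fails at once if the cream jar is shifted by more than 20 mm or tipped (distance of cream_jar from where it was at the start of the episode above 0.02 m or angle between cream_jar's own z axis and vertical above 0.35 rad).
It fails at once if the mill hood is shifted by more than 20 mm or tipped (distance of mill_hood from where it was at the start of the episode above 0.02 m or angle between mill_hood's own z axis and vertical above 0.35 rad).
It also fails if it takes over 59 s, if anything falls off the work surface, if the arm or the gripper's body presses on something with over 40 N, if the wrist force passes 120 N, or if a joint passes its speed limit or range.

### The arm

A 6-joint arm with a two-finger parallel gripper is mounted at the origin on the work surface. World frame = base frame: x ahead of the robot, y to its left, z up, the work surface at z = 0. Lengths are in m, angles in rad, forces in N, time in s.
With the tool pointing down it reaches from about 0.375 to 0.9 m from the base axis. Payload 3.1 kg.
Tool frame: the origin (TCP) lies between the finger pads; the fingertips stand 17 mm ahead of it and the grasp point (between the pads) lies 2 mm behind it; z points along the fingers, y is the line along which they close (so a half turn about z gives the same grasp; the last joint's range is limited). The gripper opens to 85 mm and grips with 20 to 120 N. Pads are 22 mm wide; open, the fingers measure 114 mm over their backs; the gripper's body (76 mm by 85 mm) begins 54 mm behind the grasp point. The pads swing forward as they close: fully open they stand 13 mm farther back than shut.
Start: joints at [-1.347, 0.527, 1.433, -0, 1.181, -0.178], TCP at [0.245, -0.575, 0.248] pointing down, gripper open.
Joint ranges: [-3.08, 3.08], [-0.75, 2.2], [0.22, 2.44], [-1.43, 4.57], [0, 2.65], [-2.85, 2.85]. Speed limits (rad/s): [2.79, 2.79, 3.14, 3.14, 3.14, 3.14].

### API

Orientations are given as a unit quaternion [x, y, z, w].
In Python, from station import sense, vision, order gives the robot as it stands.
- The arm moves only by the shell command python3 -m crank 'ROWS' [OPENING] [FORCE]. ROWS is JSON, a list of rows, each an object with "dp": the shift along the world's x, y, z in units of 30 mm (1.0 is 30 mm), a list of three; "angular": the turn, a rotation vector about the world's x, y, z in degrees, a list of three. In form: [{"dp": [dx, dy, dz], "angular": [ax, ay, az]}, ...]. A call has 1 to 20 rows; each row shifts and turns the commanded pose from where the row before left it; what a row does not reach is not made up. A row lasts 1/10 s, in which the tool goes at most 50 mm and 8.59 degrees, less where a joint would pass 70% of its speed; a pose out of reach is approached as far as the arm can. A call is refused whole if a number of a shift passes 1 or a number of a turn 8.59, either way. A call with a gripper value outside its range is refused whole. OPENING is the closure, from 0 (fully open) to 1 (shut), set as the call begins (- or left out, the last holds). The fingers move at their own pace and stop on an object; FORCE is the grip in N (left out, the last holds). Time passes only in rows, so rows that do not move let the fingers close. It gives the time, the measured TCP pose, the force, the opening and the grip force at its end, in the units of the state.
- sense(): the state, without advancing time (a new reading comes with each control period).
- vision.snapshot(name): name is "scene" or "top"; returns a dict with "image" (420x560x3 uint8, blue, green, red), "range_z" (420x560 float32, m along the optical axis (not along the pixel's ray), 0 where there is no reading), "mtx" (3x3 intrinsics, pixels), "pose" (4x4, takes a point from camera to world coordinates). Camera axes: x right, y down, z forward; pixel columns grow to the right and rows downward; lengths in m; the calibration is good to about 2 mm. A picture is of the moment at which its call begins.
- order.sign_off(): hands the job in; it is judged then, once.
The state is a dict: "t": time; "q": joint angles; "qd": joint speeds; "tau": joint torques, N m; "tcp_pos": TCP position; "tool_rot": TCP orientation; "force": force on the tool from outside, world axes, zero at the start; "ft_torque": the same for the moment, N m; "finger_gap": opening from 0.0 (shut) to 1.0 (fully open); "gripper_force": force on a finger pad.
Only numpy, scipy, OpenCV 4.12 (cv2) and the standard library are available. Lean on these libraries where they do the work, as an engineer would, in place of code of your own. Each camera call takes 0.05 s, during which the arm holds its last target. There are 200 camera calls.

## Working session

There is one attempt and no reset: what is moved stays moved. The work goes in short steps, Python scripts to look and compute and a shell command to move; the robot and the scene stay as the last step left them, time stands still between calls to the robot, and variables do not carry over. Pictures are saved under pics/ and viewed, at most 10 in all, crops included, and the job is handed in when it is done.

```bash
ls; mkdir -p pics; python3 - <<'E'
from station import sense, vision
import cv2,numpy as np
print(sense())
for n in("scene","top"):
    s=vision.snapshot(n); cv2.imwrite(f"pics/{n}0.png",s["image"]); np.savez(f"pics/{n}0.npz",**s); print(n,s["mtx"],s["pose"])
E
```

```text
pics
{'t': 0.0, 'q': array([-1.34648901e+00,  5.28453087e-01,  1.43390643e+00,  2.01093108e-05,
        1.18138792e+00, -1.78503567e-01]), 'qd': array([ 0.00072261,  0.00124405,  0.00101181,  0.00132046, -0.00071855,
       -0.00033031]), 'tau': array([ 4.50089046e-04, -4.42340863e+01, -1.78024614e+01, -4.06588797e-04,
        8.13360763e-03, -1.32188779e-05]), 'tcp_pos': array([ 0.24488045, -0.57429292,  0.2473403 ]), 'tool_rot': array([ 9.79786588e-01,  2.00042696e-01, -1.53767635e-05, -1.07732094e-03]), 'force': array([0.2600356 , 0.01574506, 0.32215444]), 'ft_torque': array([ 0.01119285, -0.00365005,  0.0193254 ]), 'gripper_force': 0.0, 'finger_gap': 1.0004891131117297}
scene [[497.51321496   0.         279.39688408]
 [  0.         497.51321496 208.66096591]
 [  0.           0.           1.        ]] [[-0.83974889  0.46428507 -0.28153361  0.87292794]
 [ 0.54286319  0.70738152 -0.4526709   0.53164776]
 [-0.01101666 -0.53296412 -0.84606612  1.14956943]
 [ 0.          0.          0.          1.        ]]
top [[421.95079335   0.         281.46181122]
 [  0.         421.95079335 208.24256368]
 [  0.           0.           1.        ]] [[ 0.00411442 -0.9948976   0.10080596  0.40847905]
 [-0.99963318 -0.0067905  -0.02621808  0.01878815]
 [ 0.02676883 -0.10066111 -0.99456059  1.32318428]
 [ 0.          0.          0.          1.        ]]
```

View pics/top0.png

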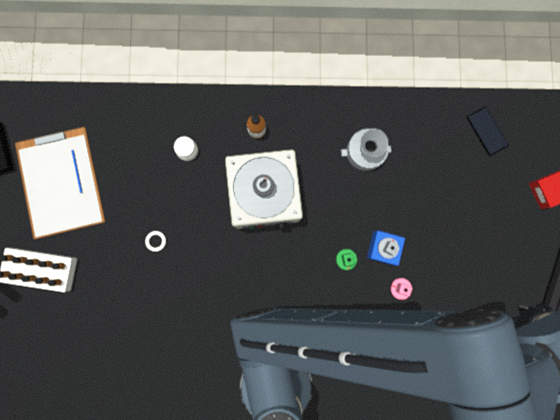

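View pics/scene0.png

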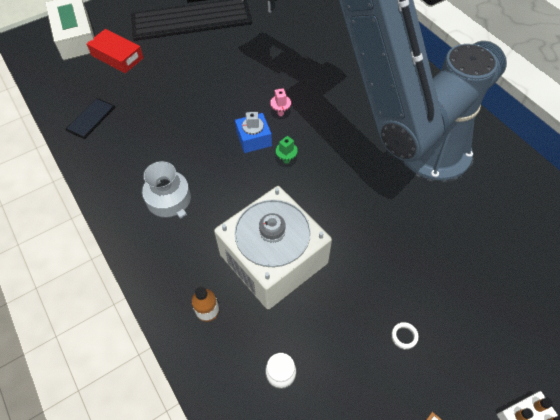

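Top view: the ring is at (155,241), the hub at (264,185), the blue stand with the steel rotor at (389,248), the bottle at (256,126), the jar at (186,149) and the hood at (370,148). There are three rotor-shaped candidates: steel in the blue stand (389,248), green (346,260) and pink (401,289). The steel one fits the description, since it stands in the blue stand and green and pink are excluded. I'll confirm this in an enlarged crop.

```bash
cat > h.py <<'E'
import numpy as np,cv2
def load(n,k=0): return dict(np.load(f"pics/{n}{k}.npz"))
def ray(s,uv,z):
    uv=np.atleast_2d(np.asarray(uv,float)); K=s["mtx"];P=s["pose"]
    d=np.c_[(uv-K[[0,1],2])/K[0,0],np.ones(len(uv))]@P[:3,:3].T
    o=P[:3,3]; return o+d*((z-o[2])/d[:,2])[:,None]
def proj(s,p):
    P=s["pose"];c=(np.atleast_2d(p)-P[:3,3])@P[:3,:3];K=s["mtx"];return c[:,:2]/c[:,2:]*K[0,0]+K[[0,1],2]
def red(s,box,z):
    x0,y0,x1,y1=box;im=s["image"][y0:y1,x0:x1].astype(int);b,g,r=im[...,0],im[...,1],im[...,2]
    v,u=np.nonzero((r>g+40)&(r>b+40)); return len(u),(u.mean()+x0,v.mean()+y0) if len(u) else None,ray(s,[(u.mean()+x0,v.mean()+y0)],z)[0] if len(u) else None
E
python3 - <<'E'
from h import *
t=load("top");s=load("scene")
def crop(d,u,v,r=22):return cv2.resize(d["image"][v-r:v+r,u-r:u+r],(380,290*380//380),interpolation=cv2.INTER_CUBIC) if 0 else cv2.resize(d["image"][v-r:v+r,u-r:u+r],(298,298),interpolation=cv2.INTER_CUBIC)
cv2.imwrite("pics/crop1.png",np.vstack([np.hstack([crop(t,264,185),crop(t,389,248)]),np.hstack([crop(s,272,228),crop(s,253,126)])]))
for d,n,b in((t,"top",(130,215,180,265)),(s,"scene",(385,315,425,355))):
    x0,y0,x1,y1=b;m=(d["image"][y0:y1,x0:x1].min(2)>120).astype(np.uint8)
    c,_=cv2.findContours(m,0,2);c=max(c,key=cv2.contourArea);e=cv2.fitEllipse(c)
    print(n,"ring",e,ray(d,[np.add(e[0],(x0,y0))],.010))
    q=d["image"].astype(int);m=((q[...,0]>q[...,2]+60)&(q[...,0]>100)&(q[...,0]>q[...,1]+40)).astype(np.uint8)
    c,_=cv2.findContours(m,0,2)
    for c in sorted(c,key=cv2.contourArea)[-2:]:
        h=cv2.convexHull(c);print("blue",cv2.contourArea(c),cv2.minAreaRect(h))
print(red(t,(240,160,288,210),.195),red(t,(370,230,408,268),.063))
print(red(s,(240,200,300,260),.195),red(s,(235,105,272,150),.063))
E
```

```text
top ring ((24.926713943481445, 25.744152069091797), (19.911968231201172, 20.677997589111328), 38.389320373535156) [[0.43829278 0.37365696 0.01      ]]
blue 56.0 ((76.23147583007812, 170.9521026611328), (43.15498733520508, 2.296196699142456), 78.31063079833984)
blue 912.0 ((386.0, 247.50003051757812), (32.7423095703125, 30.074417114257812), 14.03624439239502)
scene ring ((19.626338958740234, 20.155004501342773), (25.276235580444336, 27.473674774169922), 137.5546875) [[0.43895375 0.37400177 0.01      ]]
blue 687.5 ((253.75387573242188, 132.06478881835938), (35.12007141113281, 32.88053512573242), 75.25643920898438)
(2, (np.float64(265.5), np.float64(178.0)), array([0.60476419, 0.03258096, 0.195     ])) (3, (np.float64(392.3333333333333), np.float64(240.33333333333334)), array([ 0.44168327, -0.34767147,  0.063     ]))
(1, (np.float64(264.0), np.float64(223.0)), array([0.60447352, 0.03380966, 0.195     ])) (5, (np.float64(249.8), np.float64(121.0)), array([ 0.419819  , -0.34975636,  0.063     ]))
```

View pics/crop1.png

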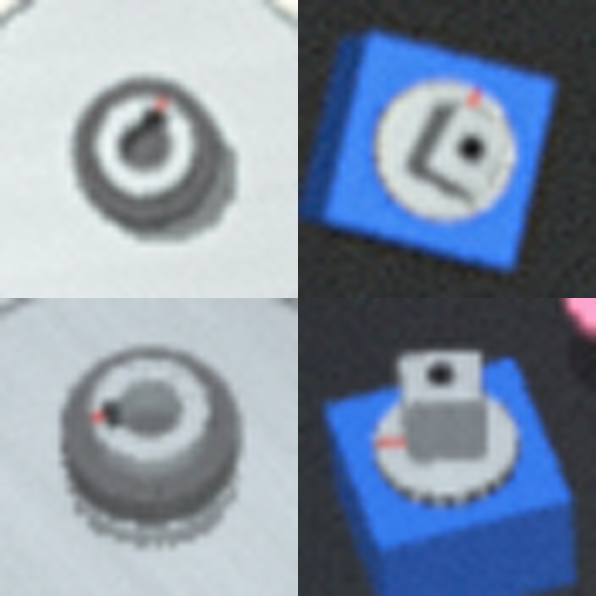

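The crop confirms it: the steel rotor with the red line sits in the blue stand. The hub's keyway has a red dot at the top right of the rim in the top view. Next I'll fit the rim and disc ellipses.

```bash
python3 - <<'E'
from h import *
t=load("top");s=load("scene")
def big(d,u,v,z,thr,r=22,lo=0):
    im=d["image"][v-r:v+r,u-r:u+r]; k=8
    q=cv2.resize(im,None,fx=k,fy=k,interpolation=cv2.INTER_CUBIC).astype(int)
    g=q.sum(2)/3; m=thr(q,g).astype(np.uint8)
    c,_=cv2.findContours(m,0,2)
    # component nearest the centre
    c=[a for a in c if cv2.contourArea(a)>k*k*40]
    c=sorted(c,key=lambda a:np.linalg.norm(np.add(cv2.boundingRect(a)[:2],np.array(cv2.boundingRect(a)[2:])/2)-r*k))[0]
    e=cv2.fitEllipse(cv2.convexHull(c)); ctr=(np.array(e[0])+.5)/k-.5+(u-r,v-r)
    p=ray(d,[ctr],z)[0]; print(ctr,np.array(e[1])/k,p); return p
for d,n,u,v,ru,rv in((t,"top",264,185,389,248),(s,"scene",272,228,253,128)):
    print(n)
    p=big(d,u,v,.195,lambda q,g:g>165,14)
    R=red(d,(u-14,v-14,u+14,v+14),.195); print("hub ang",np.degrees(np.arctan2(*(R[2]-p)[[1,0]])),np.linalg.norm(R[2]-p))
    p=big(d,ru,rv,.063,lambda q,g:(abs(q[...,0]-q[...,2])<45)&(g>90),22)
    R=red(d,(ru-18,rv-18,ru+18,rv+18),.063); print("rot ang",np.degrees(np.arctan2(*(R[2]-p)[[1,0]])),np.linalg.norm(R[2]-p))
# pan ellipse / mill top corners and stand from depth
for d in(t,s):
    q=d["image"];P=d["pose"];K=d["mtx"]
    v,u=np.mgrid[:420,:560];z=d["range_z"];X=np.stack([(u-K[0,2])/K[0,0]*z,(v-K[1,2])/K[1,1]*z,z],-1)@P[:3,:3].T+P[:3,3]
    qi=q.astype(int)
    for lo,hi,cx,cy in((.095,.112,.42,-.35),(.188,.2,.585,.04),(.139,.150,.585,.04)):
        m=(X[...,2]>lo)&(X[...,2]<hi)&(np.hypot(X[...,0]-cx,X[...,1]-cy)<.16)&(z>0)
        p=X[m]; 
        if len(p):
            r=cv2.minAreaRect(p[:,:2].astype(np.float32)*1000); print(lo,len(p),np.median(p,0),r)
E
```

```text
topTraceback (most recent call last):
  File "<stdin>", line 15, in <module>
  File "<stdin>", line 11, in big
cv2.error: OpenCV(4.12.0) /io/opencv/modules/imgproc/src/shapedescr.cpp:361: error: (-201:Incorrect size of input array) There should be at least 5 points to fit the ellipse in function 'fitEllipseNoDirect'
```

```bash
cat > m.py <<'E'
from h import *
def big(d,u,v,z,thr,r,D):
    k=8;im=d["image"][v-r:v+r,u-r:u+r]
    q=cv2.resize(im,None,fx=k,fy=k,interpolation=cv2.INTER_CUBIC).astype(int)
    m=thr(q,q.sum(2)/3).astype(np.uint8)
    cs,_=cv2.findContours(m,1,1)
    best=None
    for c in cs:
        c=cv2.convexHull(c,clockwise=True)
        if len(c)<6: continue
        e=cv2.fitEllipse(c); ctr=(np.array(e[0])+.5)/k-.5+(u-r,v-r)
        p=ray(d,[ctr],z)[0]; dist=np.linalg.norm(p-d["pose"][:3,3]); dia=max(e[1])/k/d["mtx"][0,0]*dist
        if best is None or abs(dia-D)<abs(best[0]-D): best=(dia,ctr,p)
    print(best); return best[2]
E
python3 - <<'E'
from m import *
t=load("top");s=load("scene")
for d,n,u,v,ru,rv in((t,"top",264,185,389,248),(s,"scene",272,228,253,128)):
    print(n)
    for th in (150,170,190):
        p=big(d,u,v,.195,lambda q,g:g>th,16,.039)
        R=red(d,(u-14,v-14,u+14,v+14),.195); print("hub ang",np.degrees(np.arctan2(*(R[2]-p)[[1,0]])),np.linalg.norm(R[2]-p))
    p=big(d,ru,rv,.063,lambda q,g:(q[...,0]-q[...,2]<70)&(g>90),22,.062)
    R=red(d,(ru-18,rv-18,ru+18,rv+18),.063); print("rot ang",np.degrees(np.arctan2(*(R[2]-p)[[1,0]])),np.linalg.norm(R[2]-p))
    K=d["mtx"];P=d["pose"];v_,u_=np.mgrid[:420,:560];z=d["range_z"];X=np.stack([(u_-K[0,2])/K[0,0]*z,(v_-K[1,2])/K[1,1]*z,z],-1)@P[:3,:3].T+P[:3,3]
    for lo,hi,cx,cy in((.093,.115,.42,-.35),(.188,.205,.585,.04),(.139,.150,.585,.04)):
        m=(X[...,2]>lo)&(X[...,2]<hi)&(np.hypot(X[...,0]-cx,X[...,1]-cy)<.16)&(z>0)
        if m.sum()>3: print(lo,m.sum(),np.median(X[m],0),cv2.minAreaRect(X[m][:,:2].astype(np.float32)*1000))
E
```

```text
top
(np.float64(0.04070816865484224), array([262.92331696, 183.94307232]), array([0.58845225, 0.03940676, 0.195     ]))
hub ang -22.707061393756756 0.0176825034860525
(np.float64(0.039093188654856934), array([262.93152809, 183.9976902 ]), array([0.58830331, 0.03938332, 0.195     ]))
hub ang -22.45256982239687 0.01781103555785688
(np.float64(0.037420817473662445), array([262.89878082, 184.04837894]), array([0.58816417, 0.03947051, 0.195     ]))
hub ang -22.54004004930187 0.017972948902108838
(np.float64(0.06514707155764149), array([388.02941895, 247.66695595]), array([ 0.41971122, -0.33419212,  0.063     ]))
rot ang -31.52815120545407 0.025777199932902336
0.093 185 [ 0.40980558 -0.33446871  0.10074451] ((381.5117492675781, -311.39935302734375), (217.88455200195312, 121.32984924316406), 63.34701919555664)
0.188 145 [0.5858777  0.04170658 0.19382712] ((587.615966796875, 39.783077239990234), (56.538177490234375, 51.133453369140625), 26.65340805053711)
0.139 3897 [0.58168631 0.03961081 0.14551447] ((586.8621215820312, 39.32402038574219), (199.0677032470703, 198.56776428222656), 6.61715888
[... 422 characters left out ...]
[0.58901077, 0.04095945, 0.195     ]))
hub ang -24.815239839110408 0.017035733142956973
(np.float64(0.07193302187596338), array([252.10785866, 122.28424644]), array([ 0.41678566, -0.34181681,  0.063     ]))
rot ang -7.707818148647064 0.023979477969397943
0.093 160 [ 0.41613268 -0.33004923  0.0998779 ] ((384.38421630859375, -310.0142822265625), (213.55929565429688, 120.33546447753906), 63.450584411621094)
0.188 185 [0.58899315 0.04305338 0.19364268] ((592.5616455078125, 41.08871078491211), (50.12124252319336, 49.249244689941406), 46.51070022583008)
0.139 5143 [0.60129167 0.05764282 0.14554466] ((589.1954345703125, 41.06671142578125), (198.8716583251953, 200.23716735839844), 6.886925220489502)
```

The hub is at about (0.5887, 0.040) with its keyway at about -23.5°. The ring is at (0.4386, 0.374), and the two views agree on it to within 1 mm. The rotor is at about (0.420, -0.334) with its key at -31°. I'll start towards the ring.

```bash
python3 -m crank '[{"dp":[0.92,1,0],"angular":[0,0,0]},{"dp":[0.92,1,0],"angular":[0,0,0]},{"dp":[0.92,1,0],"angular":[0,0,0]},{"dp":[0.92,1,0],"angular":[0,0,0]},{"dp":[0.92,1,0],"angular":[0,0,0]},{"dp":[0.92,1,0],"angular":[0,0,0]},{"dp":[0.92,1,0],"angular":[0,0,0]},{"dp":[0,1,0],"angular":[0,0,0]},{"dp":[0,1,0],"angular":[0,0,0]},{"dp":[0,1,0],"angular":[0,0,0]},{"dp":[0,1,0],"angular":[0,0,0]},{"dp":[0,1,0],"angular":[0,0,0]},{"dp":[0,1,0],"angular":[0,0,0]},{"dp":[0,1,0],"angular":[0,0,0]},{"dp":[0,1,0],"angular":[0,0,0]},{"dp":[0,1,0],"angular":[0,0,0]},{"dp":[0,1,0],"angular":[0,0,0]},{"dp":[0,1,0],"angular":[0,0,0]},{"dp":[0,1,0],"angular":[0,0,0]},{"dp":[0,1,0],"angular":[0,0,0]}]' 0 30
python3 -m crank '[{"dp":[0,1,0],"angular":[0,0,0]},{"dp":[0,1,0],"angular":[0,0,0]},{"dp":[0,1,0],"angular":[0,0,0]},{"dp":[0,1,0],"angular":[0,0,0]},{"dp":[0,1,-0.5],"angular":[0,0,0]},{"dp":[0,1,-0.7],"angular":[0,0,0]},{"dp":[0,1,-1],"angular":[0,0,0]},{"dp":[0,1,-1],"angular":[0,0,0]},{"dp":[0,1,-1],"angular":[0,0,0]},{"dp":[0,1,-1],"angular":[0,0,0]},{"dp":[0,1,-1],"angular":[0,0,0]},{"dp":[0,0.6,-0.5],"angular":[0,0,0]},{"dp":[0,0,0],"angular":[0,0,0]},{"dp":[0,0,0],"angular":[0,0,0]}]'
```

```text
t: 2.1
tcp_pos: [0.4378, 0.0263, 0.2481]
tool_rot: [0.98, 0.2, -0.0, -0.0]
force: [1.0, 0.2, -0.1]
finger_gap: 1.001
gripper_force: 0.0
t: 3.5
tcp_pos: [0.4377, 0.3729, 0.0468]
tool_rot: [0.98, 0.201, -0.001, 0.0]
force: [-0.2, -0.4, -0.3]
finger_gap: 0.997
gripper_force: 0.0
```

```bash
python3 -m crank '[{"dp":[0.03,0.03,-0.5],"angular":[0,0,0]},{"dp":[0,0,-0.4],"angular":[0,0,0]},{"dp":[0,0,-0.1],"angular":[0,0,0]},{"dp":[0,0,0],"angular":[0,0,0]}]'
python3 -m crank '[{"dp":[0,0,0],"angular":[0,0,0]},{"dp":[0,0,0],"angular":[0,0,0]},{"dp":[0,0,0],"angular":[0,0,0]},{"dp":[0,0,0],"angular":[0,0,0]},{"dp":[0,0,0],"angular":[0,0,0]}]' 1 25
python3 -c "
from station import vision;import cv2,numpy as np
s=vision.snapshot('scene');cv2.imwrite('pics/g1.png',cv2.resize(s['image'][250:410,320:520],(750,600)))"
```

```text
t: 3.9
tcp_pos: [0.4388, 0.3731, 0.0166]
tool_rot: [0.98, 0.2, -0.001, 0.0]
force: [-0.1, 0.8, 0.1]
finger_gap: 0.996
gripper_force: 0.0
t: 4.4
tcp_pos: [0.4395, 0.374, 0.0182]
tool_rot: [0.98, 0.2, 0.001, -0.0]
force: [0.1, -1.1, 6.4]
finger_gap: 0.686
gripper_force: 26.6
```

View pics/g1.png

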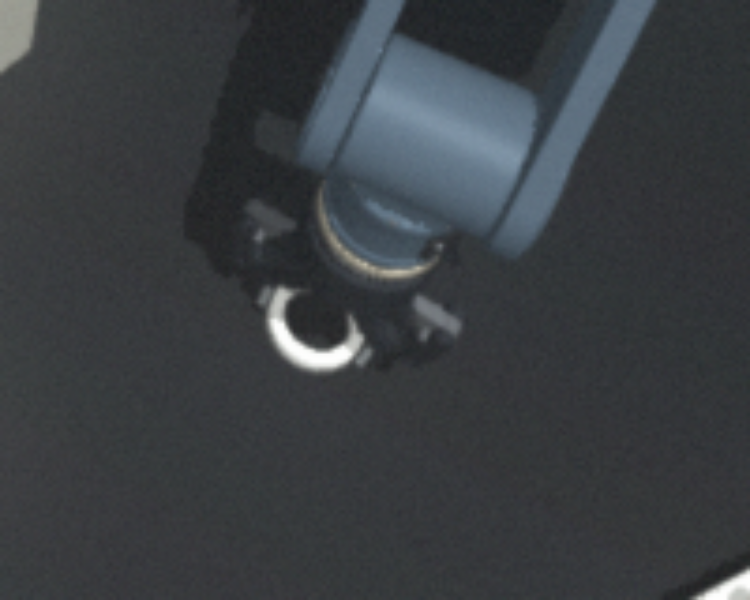

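The crop shows the ring, at about (315,328), held between the two pads. The tips sit on the bench, so the ring's centre is about 11 mm below the TCP. Now lift and carry it to above the hub.

```bash
python3 -m crank '[{"dp":[0,0,0.3],"angular":[0,0,0]},{"dp":[0,0,1],"angular":[0,0,0]},{"dp":[0,0,1],"angular":[0,0,0]},{"dp":[0,0,1],"angular":[0,0,0]},{"dp":[0.4,-0.9,1],"angular":[0,0,0]},{"dp":[0.4,-0.9,1],"angular":[0,0,0]},{"dp":[0.4,-0.9,1],"angular":[0,0,0]},{"dp":[0.4,-0.9,1],"angular":[0,0,0]},{"dp":[0.4,-0.9,0.5],"angular":[0,0,0]},{"dp":[0.4,-0.9,0],"angular":[0,0,0]},{"dp":[0.4,-0.9,0],"angular":[0,0,0]},{"dp":[0.4,-0.9,0],"angular":[0,0,0]},{"dp":[0.4,-0.9,0],"angular":[0,0,0]},{"dp":[0.4,-0.9,0],"angular":[0,0,0]},{"dp":[0.4,-0.9,0],"angular":[0,0,0]},{"dp":[0.4,-0.9,0],"angular":[0,0,0]},{"dp":[0.2,-0.3,0],"angular":[0,0,0]},{"dp":[0,0,0],"angular":[0,0,0]},{"dp":[0,0,0],"angular":[0,0,0]}]'
python3 - <<'E'
from station import vision
from h import *
o=[]
for n in("scene","top"):
    s=vision.snapshot(n);np.savez(f"pics/{n}1.npz",**s)
    u,v=proj(s,[.5885,.04,.22])[0].astype(int);print(n,u,v)
    o.append(cv2.resize(s["image"][v-35:v+35,u-35:u+35],(400,400),interpolation=cv2.INTER_CUBIC))
cv2.imwrite("pics/over.png",np.hstack(o))
E
```

```text
t: 6.35
tcp_pos: [0.5883, 0.0419, 0.2512]
tool_rot: [0.98, 0.2, -0.001, -0.001]
force: [-0.8, 0.4, -0.9]
finger_gap: 0.686
gripper_force: 27.3
scene 271 215
top 262 182
```

View pics/over.png

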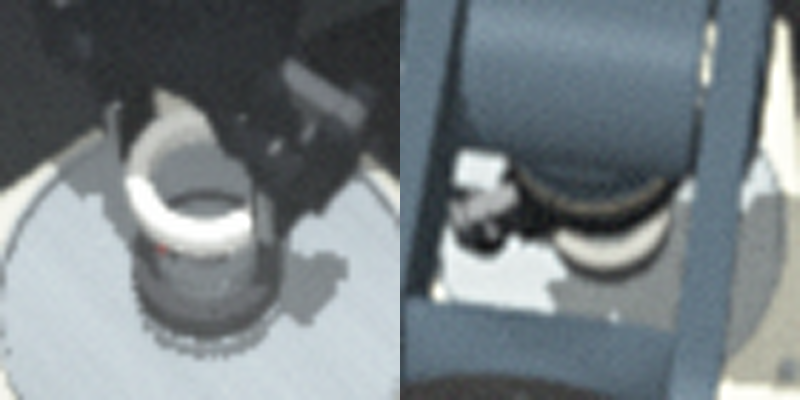

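The ring hangs level just above the hub: (190,190) in the left crop. A small xy correction, then I'll lower it while watching the force.

```bash
python3 -m crank '[{"dp":[0.01,-0.05,-0.5],"angular":[0,0,0]},{"dp":[0,0,-0.5],"angular":[0,0,0]},{"dp":[0,0,0],"angular":[0,0,0]},{"dp":[0,0,0],"angular":[0,0,0]}]'; python3 -m crank '[{"dp":[0,0,-0.2],"angular":[0,0,0]},{"dp":[0,0,-0.13],"angular":[0,0,0]},{"dp":[0,0,0],"angular":[0,0,0]}]'
```

```text
t: 6.85
tcp_pos: [0.589, 0.0404, 0.2214]
tool_rot: [0.98, 0.201, -0.0, -0.0]
force: [-0.5, -0.3, -0.7]
finger_gap: 0.683
gripper_force: 27.3
t: 7.15
tcp_pos: [0.5892, 0.0396, 0.2111]
tool_rot: [0.98, 0.2, -0.0, -0.0]
force: [0.2, 0.2, -0.0]
finger_gap: 0.684
gripper_force: 27.2
```

```bash
python3 -m crank '[{"dp":[0,0,-0.1],"angular":[0,0,0]},{"dp":[0,0,-0.08],"angular":[0,0,0]},{"dp":[0,0,0],"angular":[0,0,0]}]'; python3 -m crank '[{"dp":[0,0,0],"angular":[0,0,0]},{"dp":[0,0,0],"angular":[0,0,0]},{"dp":[0,0,0],"angular":[0,0,0]},{"dp":[0,0,0],"angular":[0,0,0]}]' 0
```

```text
t: 7.45
tcp_pos: [0.5895, 0.0395, 0.2057]
tool_rot: [0.98, 0.2, 0.0, -0.0]
force: [1.2, 1.4, -0.3]
finger_gap: 0.685
gripper_force: 27.3
t: 7.85
tcp_pos: [0.5895, 0.0394, 0.2061]
tool_rot: [0.98, 0.2, 0.0, 0.0]
force: [-0.3, -0.4, -0.2]
finger_gap: 1.0
gripper_force: 0.0
```

```bash
python3 -m crank '[{"dp":[0,0,0.5],"angular":[0,0,0]},{"dp":[0,0,1],"angular":[0,0,0]},{"dp":[-0.45,-1,0.2],"angular":[0,0,-4.2]},{"dp":[-0.45,-1,0],"angular":[0,0,-4.2]},{"dp":[-0.45,-1,0],"angular":[0,0,-4.2]},{"dp":[-0.45,-1,0],"angular":[0,0,-4.2]},{"dp":[-0.45,-1,0],"angular":[0,0,-4.2]},{"dp":[-0.45,-1,0],"angular":[0,0,-4.2]},{"dp":[-0.45,-1,0],"angular":[0,0,-4.2]},{"dp":[-0.45,-1,0],"angular":[0,0,-4.2]},{"dp":[-0.45,-1,-0.5],"angular":[0,0,-4.2]},{"dp":[-0.45,-1,-0.5],"angular":[0,0,-4.2]},{"dp":[-0.45,-1,-0.5],"angular":[0,0,-4.2]},{"dp":[-0.45,-1,-0.5],"angular":[0,0,-4.2]},{"dp":[-0.25,-0.45,-0.5],"angular":[0,0,-4.2]},{"dp":[0,0,0],"angular":[0,0,0]},{"dp":[0,0,0],"angular":[0,0,0]}]'
python3 - <<'E'
from station import vision,sense
from h import *
print(sense()["q"])
o=[]
for n in("scene","top"):
    s=vision.snapshot(n);np.savez(f"pics/{n}2.npz",**s)
    u,v=proj(s,[.5885,.04,.20])[0].astype(int)
    o.append(cv2.resize(s["image"][v-25:v+25,u-25:u+25],(300,300),interpolation=cv2.INTER_CUBIC))
    u,v=proj(s,[.42,-.334,.1])[0].astype(int)
    o[-1]=np.vstack([o[-1],cv2.resize(s["image"][v-35:v+35,u-35:u+35],(300,300),interpolation=cv2.INTER_CUBIC)])
cv2.imwrite("pics/seat.png",np.hstack(o))
t=load("top");s=load("scene")
f=lambda a,o:(np.array(a)+.5)*44/298-.5+o
B=[(100,57),(184,52),(190,102),(105,105)]
w=ray(s,f(B,(231,104)),.103);print("block top scene",w,w.mean(0)); 
for i in range(4): d=w[(i+1)%4]-w[i];print(np.degrees(np.arctan2(d[1],d[0])),np.linalg.norm(d))
r=ray(s,f([(92,145)],(231,104)),.063);print("red scene",r)
r=ray(t,f([(177,98)],(367,226)),.063);print("red top",r, "disc top",ray(t,f([(147.5,150.5)],(367,226)),.063),"stand",ray(t,f([(143.5,150)],(367,226)),.055))
E
```

```text
t: 9.55
tcp_pos: [0.4198, -0.3337, 0.182]
tool_rot: [0.962, -0.271, -0.0, -0.0]
force: [-0.5, 0.3, -0.1]
finger_gap: 1.002
gripper_force: 0.0
[-8.80370384e-01  5.01221790e-01  1.72067532e+00  5.38357692e-04
  9.20677424e-01  1.23964039e+00]
block top scene [[ 0.42952269 -0.35341268  0.103     ]
 [ 0.39868336 -0.33640323  0.103     ]
 [ 0.41123772 -0.31120267  0.103     ]
 [ 0.44152154 -0.32922766  0.103     ]] [ 0.42024133 -0.33256156  0.103     ]
151.12104970788545 0.03521910649898688
63.51852647762651 0.02815458398683721
-30.761197227748962 0.035242167229335666
-116.38728867356983 0.02699791794130244
red scene [[ 0.44134209 -0.34563396  0.063     ]]
red top [[ 0.44255607 -0.34882401  0.063     ]] disc top [[ 0.41933266 -0.33515794  0.063     ]] stand [[ 0.41961538 -0.33561694  0.055     ]]
```

View pics/seat.png

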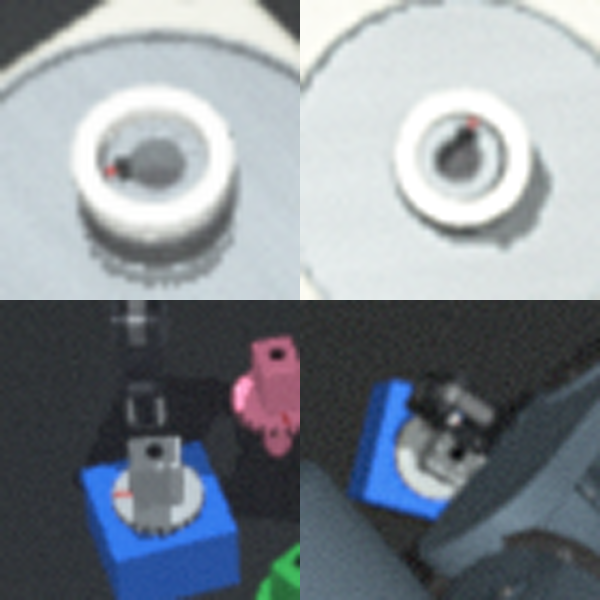

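The ring lies flat on the seat around the hub in both views: (153,160) and (463,160). Next I'll lower onto the rotor and grip it.

```bash
python3 -m crank '[{"dp":[0,0,-1],"angular":[0,0,0.5]},{"dp":[0,0,-1],"angular":[0,0,0]},{"dp":[0,0,-0.8],"angular":[0,0,0]},{"dp":[0,0,-0.3],"angular":[0,0,0]},{"dp":[0,0,0],"angular":[0,0,0]},{"dp":[0,0,0],"angular":[0,0,0]}]'; python3 -m crank '[{"dp":[0,0,0],"angular":[0,0,0]},{"dp":[0,0,0],"angular":[0,0,0]},{"dp":[0,0,0],"angular":[0,0,0]},{"dp":[0,0,0],"angular":[0,0,0]},{"dp":[0,0,0],"angular":[0,0,0]},{"dp":[0,0,0],"angular":[0,0,0]},{"dp":[0,0,0],"angular":[0,0,0]}]' 1 80
```

```text
t: 10.25
tcp_pos: [0.4208, -0.3342, 0.0901]
tool_rot: [0.964, -0.267, 0.001, 0.001]
force: [0.1, 0.3, 0.9]
finger_gap: 0.998
gripper_force: 0.0
t: 10.95
tcp_pos: [0.4203, -0.3342, 0.0898]
tool_rot: [0.964, -0.268, 0.001, 0.0]
force: [-0.5, 0.8, 5.0]
finger_gap: 0.315
gripper_force: 79.9
```

```bash
python3 -m crank '[{"dp":[0,0,0.4],"angular":[0,0,0]},{"dp":[0,0,0.9],"angular":[0,0,0]},{"dp":[0,0,1],"angular":[0,0,0]},{"dp":[0,0,1],"angular":[0,0,0]},{"dp":[0,0,1],"angular":[0,0,0]},{"dp":[0,0,1],"angular":[0,0,0]},{"dp":[0.4,0.9,1],"angular":[0,0,0.6]},{"dp":[0.4,0.9,0.7],"angular":[0,0,0.6]},{"dp":[0.4,0.9,0],"angular":[0,0,0.6]},{"dp":[0.4,0.9,0],"angular":[0,0,0.6]},{"dp":[0.4,0.9,0],"angular":[0,0,0.6]},{"dp":[0.4,0.9,0],"angular":[0,0,0.6]},{"dp":[0.4,0.9,0],"angular":[0,0,0.6]},{"dp":[0.4,0.9,0],"angular":[0,0,0.6]},{"dp":[0.4,0.9,0],"angular":[0,0,0.6]},{"dp":[0.4,0.9,0],"angular":[0,0,0.6]},{"dp":[0.4,0.9,0],"angular":[0,0,0.6]},{"dp":[0.4,0.9,0],"angular":[0,0,0.6]},{"dp":[0.4,0.9,0],"angular":[0,0,0.3]},{"dp":[0.4,0.8,0],"angular":[0,0,0]}]'; python3 -m crank '[{"dp":[0,0,0],"angular":[0,0,0]},{"dp":[0,0,0],"angular":[0,0,0]},{"dp":[0,0,0],"angular":[0,0,0]}]'
python3 - <<'E'
from station import vision,sense
from h import *
o=[]
st=sense();print(st["tcp_pos"],st["tool_rot"]);p=st["tcp_pos"]-[0,0,.05]
for n in("scene","top"):
    s=vision.snapshot(n);np.savez(f"pics/{n}3.npz",**s)
    u,v=proj(s,p)[0].astype(int);print(n,u,v)
    o.append(cv2.resize(s["image"][v-35:v+35,u-35:u+35],(400,400),interpolation=cv2.INTER_CUBIC))
    if n=="scene": print(proj(s,[st["tcp_pos"]-[0,0,d] for d in(.015,.035,.079)]))
cv2.imwrite("pics/rot.png",np.hstack(o))
E
```

```text
t: 12.95
tcp_pos: [0.5867, 0.0425, 0.2981]
tool_rot: [0.979, -0.204, -0.002, 0.0]
force: [-0.1, -0.5, -6.0]
finger_gap: 0.314
gripper_force: 79.7
t: 13.25
tcp_pos: [0.5868, 0.0404, 0.2984]
tool_rot: [0.979, -0.204, -0.001, 0.0]
force: [0.1, 0.3, -4.1]
finger_gap: 0.315
gripper_force: 80.1
[0.58681114 0.04035941 0.29840469] [ 9.78958127e-01 -2.04057501e-01 -1.15318661e-03  4.37379626e-04]
scene 271 208
[[271.28227493 199.66280289]
 [271.51684247 204.84510373]
 [272.00725338 215.67975255]]
top 262 181
```

View pics/rot.png

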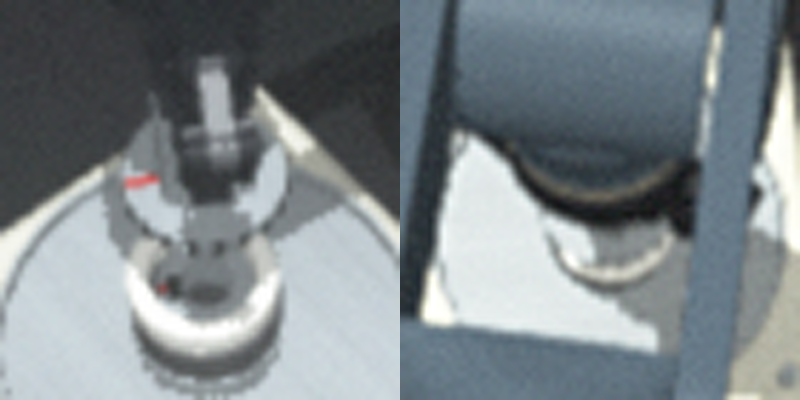

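The disc hangs level on the tool axis with its red line at (140,182). The hub's red dot is at (163,288), so they point the same way. Now lower the shaft tip into the bore.

```bash
python3 -m crank '[{"dp":[0.07,-0.01,-0.5],"angular":[0,0,0]},{"dp":[0,0,-0.3],"angular":[0,0,0]},{"dp":[0,0,0],"angular":[0,0,0]},{"dp":[0,0,0],"angular":[0,0,0]}]';python3 -m crank '[{"dp":[0,0,-0.1],"angular":[0,0,0]},{"dp":[0,0,-0.1],"angular":[0,0,0]},{"dp":[0,0,0],"angular":[0,0,0]},{"dp":[0,0,0],"angular":[0,0,0]}]'
```

```text
t: 13.75
tcp_pos: [0.5898, 0.0403, 0.2748]
tool_rot: [0.979, -0.204, -0.0, 0.0]
force: [0.2, -0.0, -5.6]
finger_gap: 0.313
gripper_force: 80.0
t: 14.15
tcp_pos: [0.59, 0.0407, 0.269]
tool_rot: [0.979, -0.204, -0.0, -0.0]
force: [0.3, -0.0, -5.3]
finger_gap: 0.315
gripper_force: 80.1
```

```bash
python3 -m crank '[{"dp":[0,0,-0.15],"angular":[0,0,0]},{"dp":[0,0,-0.15],"angular":[0,0,0]},{"dp":[0,0,0],"angular":[0,0,0]},{"dp":[0,0,0],"angular":[0,0,0]}]';python3 -m crank '[{"dp":[0,0,-0.15],"angular":[0,0,0]},{"dp":[0,0,-0.15],"angular":[0,0,0]},{"dp":[0,0,0],"angular":[0,0,0]},{"dp":[0,0,0],"angular":[0,0,0]}]'
```

```text
t: 14.55
tcp_pos: [0.59, 0.0407, 0.2597]
tool_rot: [0.979, -0.204, -0.0, -0.0]
force: [-0.1, -0.3, -5.0]
finger_gap: 0.312
gripper_force: 80.2
t: 14.95
tcp_pos: [0.59, 0.0407, 0.2507]
tool_rot: [0.979, -0.204, -0.0, -0.0]
force: [0.1, -0.8, -5.1]
finger_gap: 0.313
gripper_force: 80.2
```

```bash
python3 -m crank '[{"dp":[0,0,-0.1],"angular":[0,0,0]},{"dp":[0,0,-0.1],"angular":[0,0,0]},{"dp":[0,0,0],"angular":[0,0,0]},{"dp":[0,0,0],"angular":[0,0,0]}]';python3 -m crank '[{"dp":[0,0,-0.05],"angular":[0,0,0]},{"dp":[0,0,-0.05],"angular":[0,0,0]},{"dp":[0,0,0],"angular":[0,0,0]},{"dp":[0,0,0],"angular":[0,0,0]}]'
```

```text
t: 15.35
tcp_pos: [0.59, 0.0407, 0.2448]
tool_rot: [0.979, -0.204, -0.0, -0.0]
force: [-0.6, 0.6, -5.9]
finger_gap: 0.318
gripper_force: 80.2
t: 15.75
tcp_pos: [0.59, 0.0407, 0.2419]
tool_rot: [0.979, -0.204, -0.0, -0.0]
force: [-0.4, -0.4, -6.5]
finger_gap: 0.313
gripper_force: 80.2
```

The key has entered: the TCP is 6 mm below where the key would rest on the rim, with no reaction force. Press on to home.

```bash
python3 -m crank '[{"dp":[0,0,-0.1],"angular":[0,0,0]},{"dp":[0,0,-0.1],"angular":[0,0,0]},{"dp":[0,0,0],"angular":[0,0,0]},{"dp":[0,0,0],"angular":[0,0,0]}]';python3 -m crank '[{"dp":[0,0,-0.08],"angular":[0,0,0]},{"dp":[0,0,-0.08],"angular":[0,0,0]},{"dp":[0,0,0],"angular":[0,0,0]},{"dp":[0,0,0],"angular":[0,0,0]}]'
```

```text
t: 16.15
tcp_pos: [0.59, 0.0407, 0.2357]
tool_rot: [0.979, -0.204, -0.0, -0.0]
force: [0.3, 1.2, -5.5]
finger_gap: 0.311
gripper_force: 80.2
t: 16.55
tcp_pos: [0.5901, 0.0407, 0.2325]
tool_rot: [0.979, -0.204, 0.001, 0.0]
force: [-4.2, 1.1, 6.8]
finger_gap: 0.316
gripper_force: 81.4
```

```bash
python3 -m crank '[{"dp":[0,0,-0.06],"angular":[0,0,0]},{"dp":[0,0,-0.04],"angular":[0,0,0]},{"dp":[0,0,0],"angular":[0,0,0]},{"dp":[0,0,0],"angular":[0,0,0]}]';python3 -m crank '[{"dp":[0,0,-0.05],"angular":[0,0,0]},{"dp":[0,0,-0.05],"angular":[0,0,0]},{"dp":[0,0,0],"angular":[0,0,0]},{"dp":[0,0,0],"angular":[0,0,0]}]'
```

```text
t: 16.95
tcp_pos: [0.5901, 0.0407, 0.2299]
tool_rot: [0.979, -0.204, 0.001, 0.0]
force: [-5.0, 0.1, 8.2]
finger_gap: 0.315
gripper_force: 81.8
t: 17.35
tcp_pos: [0.5901, 0.0406, 0.2297]
tool_rot: [0.979, -0.204, 0.001, 0.0]
force: [-9.7, 0.9, 21.3]
finger_gap: 0.308
gripper_force: 83.8
```

```bash
python3 -m crank '[{"dp":[-0.03,0,-0.03],"angular":[0,0,0]},{"dp":[0,0,0],"angular":[0,0,0]},{"dp":[0,0,0],"angular":[0,0,0]},{"dp":[0,0,0],"angular":[0,0,0]},{"dp":[0,0,0],"angular":[0,0,0]}]'
python3 - <<'E'
from station import vision
from h import *
s=vision.snapshot("scene");u,v=proj(s,[.589,.04,.2])[0].astype(int)
cv2.imwrite("pics/end.png",cv2.resize(s["image"][v-35:v+35,u-35:u+35],(560,560),interpolation=cv2.INTER_CUBIC))
E
```

```text
t: 17.85
tcp_pos: [0.5901, 0.0406, 0.2297]
tool_rot: [0.979, -0.204, 0.002, -0.0]
force: [-9.6, 0.9, 24.0]
finger_gap: 0.316
gripper_force: 84.0
```

View pics/end.png

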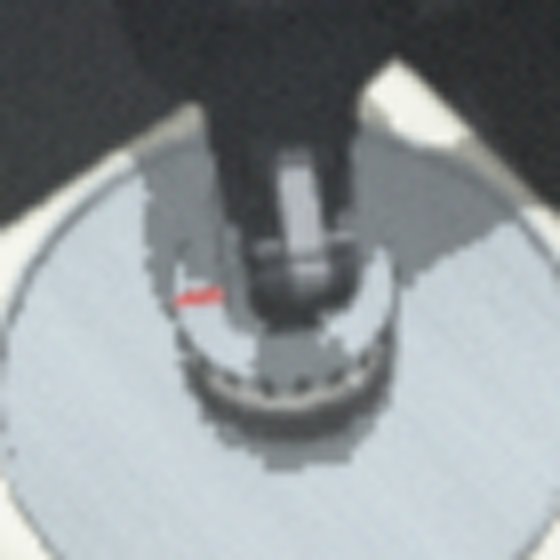

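The disc, centred at about (288,310), sits flush on the ring and level. The height matches the expected home position, and the push of about 29 N exceeds the spring's 14 N. Handing in.

```bash
python3 -c "
from station import order;print(order.sign_off())"
```

```text
the job is handed in; nothing more can be done
None
```

I seated and released the ring, keyed the rotor and pressed it home on the hub against the spring, and handed the job in at about 18 s with the rotor still gripped; the bottle, jar and hood were never approached, and the hand-in gave no verdict.

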